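# Check preserving jars under the inspection lamp

## Robot

A 6-joint arm with a two-finger parallel gripper is mounted at the origin on the work surface. World frame = base frame: x ahead of the robot, y to its left, z up, the work surface at z = 0. Lengths are in m, angles in rad, forces in N, time in s.
With the tool pointing down it reaches from about 0.275 to 0.775 m from the base axis. Payload 14.6 kg.
Tool frame: the origin (TCP) lies at the very end of the fingers, on their centre line; the grasp point (between the pads) lies 19 mm behind it; z points along the fingers, y is the line along which they close (so a half turn about z gives the same grasp; the last joint's range is limited). The gripper opens to 85 mm and grips with 20 to 120 N. Pads are 22 mm wide; open, the fingers measure 114 mm over their backs; the gripper's body (76 mm by 85 mm) begins 54 mm behind the grasp point. The pads swing forward as they close: fully open they stand 13 mm farther back than shut.
Start: joints at [1.185, 0.263, -0.048, 1.259, 0, 1.415], TCP at [0.12, 0.511, 0.231] pointing down, gripper open.
Joint ranges: [-2.65, 2.65], [-0.89, 1.7], [-1.18, 1.37], [-2.13, 2.11], [-1.35, 1.29], [-3.14, 3.14]. Speed limits (rad/s): [1.89, 1.89, 2.57, 2.79, 3.14, 3.14].

## Interface

Orientations are given as a rotation vector (axis times angle).
In Python, from plant import arm gives the robot as it stands. The module is installed in compiled form; this text tells all that it offers.
- The arm moves only by the tool carry_out, never from a script. Its argument "motion" is a list of rows, each a list of 3 entries, a list of its own where there are three numbers: the shift along the tool's x, y, z in mm, then the turn, a rotation vector about the tool's x, y, z in degrees, then the gripper's target within -1 to 1 (fully open at 1, half-way at 0, shut at -1). In form: [[[x, y, z], [wx, wy, wz], claw], ...]. A call has 1 to 12 rows; each row is the pose to reach, as a shift and turn from the pose commanded when the call began, along the tool's axes at that moment; what a row does not reach only later rows make up. A row lasts 1/8 s, in which the tool goes at most 62.5 mm and 10.7 degrees, less where a joint would pass 70% of its speed; a pose out of reach is approached as far as the arm can. A call with a gripper value outside its range is refused whole. The fingers move at their own pace and stop on an object; "squeeze" is the grip in N (left out, the last holds). Time passes only in rows, so rows that repeat a pose let the fingers close. It gives the time, the measured TCP pose, the force, the opening and the grip force at its end, in the units of the state.
- arm.read_state(): the state, without advancing time (a new reading comes with each control period).
- arm.get_image(name): name is "scene" or "top"; returns (picture, depth): 400x640x3 uint8, red, green, blue; 400x640 float32, m along the optical axis (not along the pixel's ray), 0 where there is no reading.
- arm.get_calibration(name): a dict with "intrinsics" (3x3 intrinsics, pixels), "origin" and "attitude" of the camera in the world. Camera axes: x right, y up, looking along -z (the intrinsics and any distortion apply to the point x, -y, -z); pixel columns grow to the right and rows downward; lengths in m; the calibration is good to about 2 mm. A picture is of the moment at which its call begins. get_calibration takes no time and is no camera call.
- arm.finish_job(): hands the job in; it is judged then, once.
The state is a dict: "time": time; "joint_positions": joint angles; "qd": joint speeds; "effort": joint torques, N m; "tcp_pos": TCP position; "eef_rot": TCP orientation; "ft_force": force on the tool from outside, world axes, zero at the start; "wrist_torque": the same for the moment, N m; "grip_width": finger opening in m; "grip_force": force on a finger pad.
Only numpy, scipy, OpenCV 4.12 (cv2) and the standard library are available. Lean on these libraries where they do the work, as an engineer would, in place of code of your own. Each camera call takes 0.05 s, during which the arm holds its last target. There are 200 camera calls.

## Task

Check the small jars of preserves: stand all of them upright on the wooden turntable, swivel and tilt the lamp head so that it points at the middle of the turntable, and only then turn the turntable by its upright handle one full turn anticlockwise, jars and lamp staying as they are. Afterwards stand all the jars upright on the empty wooden board and tilt the lamp head fully upright to its stop. Leave the other kitchen things where they are; if a jar gets knocked aside, put it right.

Things in the scene. Friction and masses are not known exactly. Their poses are not given: they have to be found in the camera images.
- swivel (a joint): swivel of the lamp's yoke about the vertical axis of its post, rad, range -1.6 to 1.6, positive anticlockwise seen from above; stiff (0.2 N m), stays where it is left. The post's foot is fixed to the counter, 130 mm wide.
- tilt (a joint): tilt of the lamp head about the level axis through its middle, rad: 0 = upright at its stop, shining level; positive tips the top forward so that it shines downward, up to 1.1; stiff (0.25 N m), stays where it is left. Both joints can be set by taking the ball on top of the head.
- lamp_face (a point): middle of the grey flat lamp head (panel 176 mm wide, 110 mm high, 20 mm thick, pale lit face). It lies on both the swivel and tilt axes, 180 mm above the counter, so it does not move. Its x axis is the direction in which the lamp shines, its y axis is the tilt axis, its z axis points to the ball.
- lamp_ball (a point): centre of the black ball grip (28 mm diameter) on a 10 mm stem on the head's top edge, 105 mm from lamp_face along lamp_face's z axis; the panel's edge is 50 mm from the ball's centre.
- turntable (a joint): turn of the turntable about its vertical axis, rad, 0 at its starting stop, grows anticlockwise seen from above to a stop at 6.6; light friction (0.12 N m). A full turn is 6.28.
- plate (a point): middle of the turntable's round wooden top, 34 mm above the counter; it is a flat disc 244 mm wide without a rim, 12 mm thick. z up.
- handle (a point): point on the turntable's upright steel handle pin (18 mm diameter), 12 mm below its top end, 78 mm above the counter and 132 mm from the turntable's axis; it goes round with the turntable.
- jar0_mid (a point): centre of a small amber preserving jar with a steel cap: 54 mm diameter, 46 mm tall, 0.13 kg, upright, z up. All jars are alike; there are two or three of them (None if absent).
- jar1_mid (a point): centre of a small amber preserving jar with a steel cap: 54 mm diameter, 46 mm tall, 0.13 kg, upright, z up. All jars are alike; there are two or three of them (None if absent).
- jar2_mid (a point): centre of a small amber preserving jar with a steel cap: 54 mm diameter, 46 mm tall, 0.13 kg, upright, z up. All jars are alike; there are two or three of them (None if absent).
- wood_board: flat rectangular wooden board, empty, fixed to the counter, 250 mm along its x, 190 mm along its y, 8 mm thick; origin under its centre on the counter.
- mug: white mug, bystander, 76 mm wide, 85 mm high; origin at the centre of its underside.
- oil: tall green oil bottle, bystander, 66 mm wide, 220 mm high; origin at the centre of its underside.
- bowl: white bowl, bystander, 130 mm wide, 50 mm high; origin at the centre of its underside.
- can: low steel can, bystander, 74 mm wide, 60 mm high; origin at the centre of its underside.
- spoon: wooden spoon, bystander, lying flat along its x axis.
- shaker: small steel shaker, bystander, 40 mm wide, 70 mm high; origin at the centre of its underside.
Mind the look-alikes: they are no part of the job. Leave any blue, purple or red look-alike of the part that bears jar0_mid alone.

How it is judged:
On the way, in this order (a step that is already met when the one before it is completed fails the run):
1. all jars stand upright on the turntable (centres within 115 mm of its middle) and the lamp's axis passes within 30 mm of the turntable's middle, the turntable still below 0.5 rad (horizontal distance between each of jar0_mid, jar1_mid, jar2_mid and plate below 0.115 m and z of jar0_mid in the frame of plate between 0.017 and 0.03 m and angle between each of jar0_mid, jar1_mid, jar2_mid's own z axis and vertical below 0.2 rad and z of jar1_mid in the frame of plate between 0.017 and 0.03 m and z of jar2_mid in the frame of plate between 0.017 and 0.03 m and y of plate in the frame of lamp_face between -0.03 and 0.03 m and z of plate in the frame of lamp_face between -0.03 and 0.03 m and x of plate in the frame of lamp_face above 0.1 m and value of joint turntable below 0.5 rad), for 0.3 s.
2. the turntable has been turned one full turn (6.1 rad or more) with the jars on it and the lamp still aimed (horizontal distance between each of jar0_mid, jar1_mid, jar2_mid and plate below 0.115 m and z of jar0_mid in the frame of plate between 0.017 and 0.03 m and angle between each of jar0_mid, jar1_mid, jar2_mid's own z axis and vertical below 0.2 rad and z of jar1_mid in the frame of plate between 0.017 and 0.03 m and z of jar2_mid in the frame of plate between 0.017 and 0.03 m and y of plate in the frame of lamp_face between -0.03 and 0.03 m and z of plate in the frame of lamp_face between -0.03 and 0.03 m and x of plate in the frame of lamp_face above 0.1 m and value of joint turntable above 6.1 rad), for 0.2 s.
At the end, for the whole second after the job is handed in: every jar stands upright (within 0.2 rad) and at rest on the wooden board, and the lamp head is tilted back upright (tilt below 0.08 rad) (x of jar0_mid in the frame of wood_board between -0.115 and 0.115 m and y of jar0_mid in the frame of wood_board between -0.085 and 0.085 m and z of jar0_mid in the frame of wood_board between 0.025 and 0.038 m and angle between each of jar0_mid, jar1_mid, jar2_mid's own z axis and vertical below 0.2 rad and linear speed of each of jar0, jar1, jar2 below 0.03 m/s and x of jar1_mid in the frame of wood_board between -0.115 and 0.115 m and y of jar1_mid in the frame of wood_board between -0.085 and 0.085 m and z of jar1_mid in the frame of wood_board between 0.025 and 0.038 m and x of jar2_mid in the frame of wood_board between -0.115 and 0.115 m and y of jar2_mid in the frame of wood_board between -0.085 and 0.085 m and z of jar2_mid in the frame of wood_board between 0.025 and 0.038 m and value of joint tilt below 0.08 rad); the robot touches nothing.
It fails at once if a bystander (mug, bottle, bowl, can, spoon, shaker) is moved more than 50 mm (distance of any of mug, oil, bowl, can, spoon, shaker from where it was at the start of the episode above 0.05 m).
Of jar0, jar1, jar2 only 2 to 3 are there at a start; the rules pass over those that are not, and their reading is None.
At some moment in a run one of jar0, jar1, jar2 may be knocked a few centimetres aside while the robot is not near it.
It also fails if it takes over 210 s, if anything falls off the work surface, if the arm or the gripper's body presses on something with over 40 N, if the wrist force passes 120 N, or if a joint passes its speed limit or range.

## Working session

There is one attempt and no reset: what is moved stays moved. The work goes in short steps, Python scripts to look and compute and a tool call to move; the robot and the scene stay as the last step left them, time stands still between calls to the robot, and variables do not carry over. Pictures are saved under pics/ and viewed, at most 14 in all, crops included, and the job is handed in when it is done.

Besides the shell and the picture viewer there is one more tool, called after ">>>" in YAML: its name, and indented under it one key for each argument. carry_out: Moves the arm, as the interface text tells. Its arguments: {"type":"object","properties":{"motion":{"type":"array"},"squeeze":{"type":"number"}},"required":["motion"]}

```bash
mkdir -p pics
cat > h.py <<'E'
from plant import arm
import numpy as np, cv2
from scipy.spatial.transform import Rotation as R
def att(c):
    a=np.array(c["attitude"],float)
    return a if a.shape==(3,3) else R.from_rotvec(a).as_matrix() if a.size==3 else None
def look(name,fn=None):
    p,d=arm.get_image(name); 
    if fn: cv2.imwrite("pics/"+fn,cv2.cvtColor(p,cv2.COLOR_RGB2BGR))
    np.savez("last_"+name,p=p,d=d); return p,d
def cloud(name,d):
    c=arm.get_calibration(name); K=np.array(c["intrinsics"]); v,u=np.mgrid[0:400,0:640]
    x=(u-K[0,2])/K[0,0]*d; y=(v-K[1,2])/K[1,1]*d
    P=np.stack([x,-y,-d],-1)@att(c).T+np.array(c["origin"]); P[d==0]=np.nan
    return P
E
python3 - <<'E'
from h import *
print(arm.read_state())
for n in("scene","top"):
    print(arm.get_calibration(n)); look(n,n+"0.png")
E
```

```text
{'time': 0.0, 'joint_positions': array([ 1.18471546e+00,  2.63534999e-01, -4.89320477e-02,  1.25940372e+00,
       -1.80367821e-05,  1.41553628e+00]), 'qd': array([-4.77808585e-04, -4.12270811e-05, -6.53975805e-04,  1.66648068e-03,
       -4.15653310e-04,  3.40549286e-04]), 'effort': array([ 8.70599142e-04, -6.37606430e+01,  3.84570551e+01,  1.36110670e-02,
        5.98730921e-06, -2.99325620e-06]), 'tcp_pos': array([0.11999297, 0.51082173, 0.23082063]), 'eef_rot': array([-3.61737004e-01, -3.12042502e+00,  1.63370997e-03]), 'ft_force': array([ 0.36003877, -1.07601739,  0.64890856]), 'wrist_torque': array([-0.04232661, -0.04738943,  0.03083415]), 'grip_force': 0.0, 'grip_width': 0.08524255740408483}
{'intrinsics': array([[384.26280534,   0.        , 323.27343977],
       [  0.        , 384.26280534, 194.9473751 ],
       [  0.        ,   0.        ,   1.        ]]), 'origin': array([1.08196733, 0.24909999, 0.93874659]), 'attitude': array([0.40792548, 0.69976786, 1.9376726 ])}
{'intrinsics': array([[363.41648558,   0.        , 318.23213185],
       [  0.        , 363.41648558, 201.53088834],
       [  0.        ,   0.        ,   1.        ]]), 'origin': array([ 0.3314716 , -0.03759433,  1.30793267]), 'attitude': array([ 0.15810455, -0.13619274, -1.53813791])}
```

View pics/scene0.png

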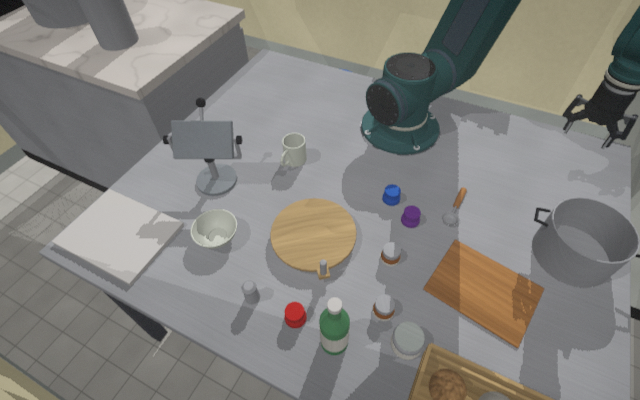

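View pics/top0.png

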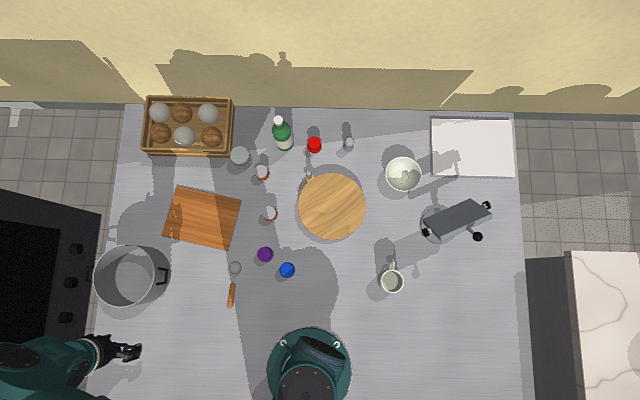

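The scene view shows two amber, steel-capped jars at scene (390,252) and (384,305), which are top (270,213) and (262,172). The blue (391,194), purple (411,216) and red (295,315) ones are look-alikes. The larger glassy or steel item at (408,338) is the can and the grey one at (250,291) is the shaker. The wooden board is at (484,291), and the white board at (117,234) is a look-alike. I'll measure these and confirm with an enlarged crop.

Run:
```python
from h import *
s=np.load("last_scene.npz"); t=np.load("last_top.npz")
Ps=cloud("scene",s["d"]); Pt=cloud("top",t["d"])
a=cv2.resize(s["p"][180:370,230:460],None,fx=2.2,fy=2.2,interpolation=2); b=cv2.resize(t["p"][110:240,210:380],None,fx=1.7*1.0,fy=1.7,interpolation=2)
c=np.zeros((max(a.shape[0],b.shape[0]),a.shape[1]+b.shape[1],3),np.uint8); c[:a.shape[0],:a.shape[1]]=a; c[:b.shape[0],a.shape[1]:]=b
print(c.shape); cv2.imwrite("pics/crop1.png",c[...,::-1])
def near(P,u,v,r=9,lo=.02,hi=.3):
    q=P[v-r:v+r+1,u-r:u+r+1].reshape(-1,3); q=q[(q[:,2]>lo)&(q[:,2]<hi)]; return q
def top(P,u,v,r,name):
    q=near(P,u,v,r); z=np.percentile(q[:,2],90); m=q[q[:,2]>z-.006]; print(name,"z",z.round(3),"mid",((m.max(0)+m.min(0))/2).round(4),"ext",np.ptp(m,axis=0).round(3),len(m))
for n,u,v,r in [("jarA",270,213,9),("jarB",262,172,9),("can",240,156,12),("oil",280,128,20),("red",314,144,9),("shaker",349,142,8),("bowl",403,174,20),("mug",391,280,16),("purple",265,254,9),("blue",287,270,9),("handle",308,174,5),("plate",332,206,38)]: top(Pt,u,v,r,n)
# plate fit
q=near(Pt,332,206,40,.024,.042); h=cv2.convexHull((q[:,:2]*1000).astype(np.float32)); print("plate circ",cv2.minEnclosingCircle(h), np.median(q[:,2]))
# board colour
hsv=cv2.cvtColor(t["p"],cv2.COLOR_RGB2HSV); m=np.zeros((400,640),bool); m[180:255,158:246]=1
m&=(hsv[...,1]>110)&(Pt[...,2]<.03); q=Pt[m]; print("board",cv2.minAreaRect((q[:,:2]*1000).astype(np.float32)),np.median(q[:,2]))
# lamp
for nm,P,(u0,u1,v0,v1) in (("top",Pt,(415,495,195,245)),("scene",Ps,(160,245,95,195))):
    q=P[v0:v1,u0:u1].reshape(-1,3); q=q[(q[:,2]>.1)&(q[:,2]<.32)]; print(nm,"lamp",q.mean(0).round(4),q.min(0).round(3),q.max(0).round(3))
    hb=q[q[:,2]>q[:,2].max()-.02]; print("ball",((hb.max(0)+hb.min(0))/2).round(4),len(hb))
    f=q[(q[:,2]<.26)]; f=f-np.median(f,0); w,V=np.linalg.eigh(f.T@f); print(V[:,0],V[:,2])
```

```text
(418, 795, 3)
jarA z 0.049 mid [0.5279 0.1573 0.0485] ext [0.047 0.047 0.01 ] 126
jarB z 0.049 mid [0.6775 0.1941 0.049 ] ext [0.045 0.047 0.011] 125
can z 0.063 mid [0.7353 0.2771 0.0618] ext [0.07  0.076 0.01 ] 260
oil z 0.219 mid [0.8014 0.1166 0.2194] ext [0.029 0.026 0.012] 73
red z 0.049 mid [0.7909 0.0055 0.0479] ext [0.048 0.044 0.009] 117
shaker z 0.071 mid [ 0.7916 -0.1207  0.0702] ext [0.031 0.029 0.009] 54
bowl z 0.051 mid [ 0.681  -0.3157  0.0506] ext [0.125 0.129 0.01 ] 161
mug z 0.087 mid [ 0.3069 -0.2668  0.0864] ext [0.074 0.073 0.011] 90
purple z 0.05 mid [0.3842 0.1665 0.049 ] ext [0.045 0.045 0.01 ] 135
blue z 0.05 mid [0.3322 0.0867 0.0487] ext [0.044 0.047 0.01 ] 139
handle z 0.091 mid [0.6624 0.0213 0.0905] ext [0.015 0.014 0.007] 19
plate z 0.038 mid [ 0.5613 -0.0634  0.063 ] ext [0.24  0.239 0.062] 3014
plate circ ((571.85498046875, -57.32101821899414), 132.6157989501953) 0.03464341413073946
board ((509.5512390136719, 406.5679016113281), (249.99037170410156, 188.6914825439453), 79.13065338134766) 0.008568304894199574
top lamp [ 0.4978 -0.4477  0.1981] [ 0.43  -0.556  0.11 ] [ 0.577 -0.344  0.277]
ball [ 0.4417 -0.4778  0.2683] 77
[0.65853721 0.32756602 0.67751697] [ 0.42207492 -0.90613318  0.02784639]
scene lamp [ 0.5041 -0.4438  0.1871] [ 0.318 -0.804  0.1  ] [ 0.576 -0.342  0.275]
ball [ 0.4432 -0.475   0.265 ] 76
[0.70083307 0.31742607 0.63880646] [ 0.37546456 -0.92559245  0.04801015]
```

View pics/crop1.png

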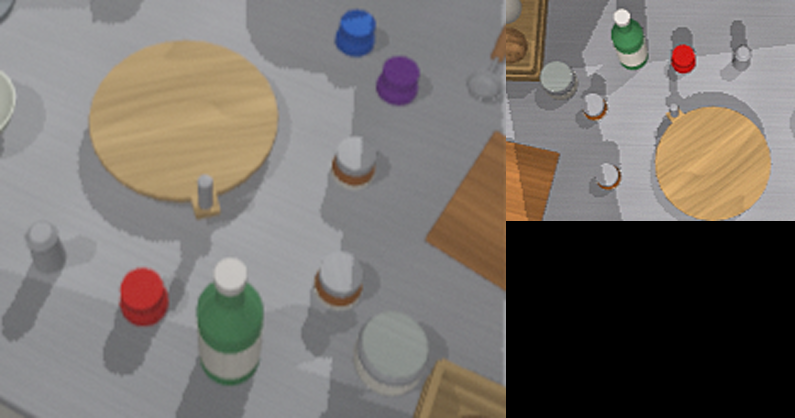

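Both amber jars with steel caps are confirmed: in the crop at (354,162) and (339,280), world (0.528, 0.157) and (0.678, 0.194). There's no third jar. First I'll move above jar A with the tool axes aligned to the world.

>>> carry_out:
  motion:
    - [[-478, -251, 0], [0, 0, -13.2], 1]
    - [[-478, -251, 0], [0, 0, -13.2], 1]
    - [[-478, -251, 0], [0, 0, -13.2], 1]
    - [[-478, -251, 0], [0, 0, -13.2], 1]
    - [[-478, -251, 0], [0, 0, -13.2], 1]
    - [[-478, -251, 0], [0, 0, -13.2], 1]
    - [[-478, -251, 0], [0, 0, -13.2], 1]
    - [[-478, -251, 0], [0, 0, -13.2], 1]
    - [[-478, -251, 0], [0, 0, -13.2], 1]
    - [[-478, -251, 40], [0, 0, -13.2], 1]
    - [[-478, -251, 90], [0, 0, -13.2], 1]
    - [[-478, -251, 90], [0, 0, -13.2], 1]
  squeeze: 25

```text
time: 1.6
tcp_pos: [0.5259, 0.157, 0.1387]
eef_rot: [-0.001, -3.135, 0.001]
ft_force: [-0.1, 0.2, 1.1]
grip_width: 0.0857
grip_force: 0.0
```

```bash
cat >> h.py <<'E'
def st():
    s=arm.read_state(); M=R.from_rotvec(s["eef_rot"]).as_matrix()
    print("t",round(s["time"],2),"tcp",s["tcp_pos"].round(4),"x",M[:,0].round(3),"z",M[:,2].round(3),"w",round(s["grip_width"],4),"gf",round(s["grip_force"],1),"F",s["ft_force"].round(1),"q",s["joint_positions"].round(2))
def jars(P,p,box=(.2,.85,-.6,.6)):
    # amber body / steel cap: cluster points of jar height off the counter by amber hue
    hsv=cv2.cvtColor(p,cv2.COLOR_RGB2HSV); return hsv
E
python3 - <<'E'
from h import *
st()
E
```

```text
t 1.6 tcp [0.5259 0.157  0.1387] x [-1.     0.001  0.006] z [-0.006 -0.001 -1.   ] w 0.0857 gf 0.0 F [-0.1  0.2  1.1] q [ 0.14  0.35 -0.17  1.05 -0.    0.14]
```

>>> carry_out:
  motion:
    - [[0, 0, 40], [0, 0, 0], 1]
    - [[0, 0, 80], [0, 0, 0], 1]
    - [[0, 0, 110], [0, 0, 0], 1]
    - [[0, 0, 128], [0, 0, 0], 1]
    - [[0, 0, 128], [0, 0, 0], 1]
    - [[0, 0, 128], [0, 0, 0], -1]
    - [[0, 0, 128], [0, 0, 0], -1]
    - [[0, 0, 128], [0, 0, 0], -1]
    - [[0, 0, 128], [0, 0, 0], -1]
    - [[0, 0, 128], [0, 0, 0], -1]
    - [[0, 0, 128], [0, 0, 0], -1]

```text
time: 2.98
tcp_pos: [0.5289, 0.1578, 0.0147]
eef_rot: [0.0, 3.139, 0.001]
ft_force: [-2.1, 0.9, 10.5]
grip_width: 0.0485
grip_force: 24.6
```

>>> carry_out:
  motion:
    - [[0, 0, -30], [0, 0, 0], -1]
    - [[0, 0, -75], [0, 0, 0], -1]
    - [[0, -20, -100], [0, 0, 0], -1]
    - [[-30, -70, -100], [0, 0, 0], -1]
    - [[-55, -120, -100], [0, 0, 0], -1]
    - [[-77, -170, -100], [0, 0, 0], -1]
    - [[-77, -210, -100], [0, 0, 0], -1]
    - [[-77, -221, -100], [0, 0, 0], -1]
    - [[-77, -221, -80], [0, 0, 0], -1]
    - [[-77, -221, -60], [0, 0, 0], -1]
    - [[-77, -221, -45], [0, 0, 0], -1]
    - [[-77, -221, -45], [0, 0, 0], -1]

```text
time: 4.47
tcp_pos: [0.6043, -0.063, 0.0577]
eef_rot: [0.0, -3.14, -0.001]
ft_force: [0.7, -0.2, -0.8]
grip_width: 0.0478
grip_force: 25.2
```

>>> carry_out:
  motion:
    - [[0, 0, 4], [0, 0, 0], -1]
    - [[0, 0, 8], [0, 0, 0], -1]
    - [[0, 0, 8], [0, 0, 0], -1]
    - [[0, 0, 8], [0, 0, 0], 0.6]
    - [[0, 0, 8], [0, 0, 0], 0.6]
    - [[0, 0, 8], [0, 0, 0], 0.6]
    - [[0, 0, -20], [0, 0, 0], 0.6]
    - [[0, 0, -70], [0, 0, 0], 0.6]
    - [[-20, 50, -90], [0, 0, 0], 1]
    - [[-40, 110, -90], [0, 0, 0], 1]
    - [[-60, 170, -90], [0, 0, 0], 1]
    - [[-73, 225, -90], [0, 0, 0], 1]

```text
time: 5.98
tcp_pos: [0.6785, 0.1634, 0.1483]
eef_rot: [0.001, 3.141, 0.0]
ft_force: [1.1, -1.3, 0.2]
grip_width: 0.0853
grip_force: 0.0
```

Run:
```python
from h import *
p,d=look("scene","s2.png"); st()
P=cloud("scene",d)
# cylinder tops within plate & at jar B
for n,(x,y,r) in {"on plate":(.56,-.0635,.1),"B":(.6775,.194,.05)}.items():
    m=(np.hypot(P[...,0]-x,P[...,1]-y)<r); q=P[m]; z0=.06 if n=="on plate" else .03
    q=q[(q[:,2]>z0)&(q[:,2]<.1)]; 
    zt=np.percentile(q[:,2],90); c=q[q[:,2]>zt-.006]; print(n,zt.round(3),((c.max(0)+c.min(0))/2).round(3),np.ptp(c,axis=0).round(3),len(c))
```

```text
t 6.03 tcp [0.6788 0.1696 0.1478] x [-1.    -0.003 -0.   ] z [ 0.     0.002 -1.   ] w 0.0852 gf 0.0 F [-5.5  6.7 -2.3] q [0.13 0.6  0.28 1.25 0.   0.12]
on plate 0.082 [ 0.604 -0.063  0.08 ] [0.047 0.046 0.008] 221
B 0.049 [0.678 0.196 0.047] [0.048 0.047 0.008] 297
```

>>> carry_out:
  motion:
    - [[0, 33, 0], [0, 0, 0], 1]
    - [[0, 33, 0], [0, 0, 0], 1]
    - [[0, 33, 50], [0, 0, 0], 1]
    - [[0, 33, 90], [0, 0, 0], 1]
    - [[0, 33, 120], [0, 0, 0], 1]
    - [[0, 33, 126], [0, 0, 0], 1]
    - [[0, 33, 126], [0, 0, 0], 1]
    - [[0, 33, 126], [0, 0, 0], -1]
    - [[0, 33, 126], [0, 0, 0], -1]
    - [[0, 33, 126], [0, 0, 0], -1]
    - [[0, 33, 126], [0, 0, 0], -1]
    - [[0, 33, 126], [0, 0, 0], -1]

```text
time: 7.52
tcp_pos: [0.6786, 0.1945, 0.0235]
eef_rot: [0.0, 3.14, 0.0]
ft_force: [-1.3, -0.0, 7.6]
grip_width: 0.0474
grip_force: 24.9
```

>>> carry_out:
  motion:
    - [[0, 0, -30], [0, 0, 0], -1]
    - [[0, 0, -75], [0, 0, 0], -1]
    - [[20, -20, -110], [0, 0, 0], -1]
    - [[60, -70, -110], [0, 0, 0], -1]
    - [[100, -120, -110], [0, 0, 0], -1]
    - [[140, -170, -110], [0, 0, 0], -1]
    - [[163, -220, -110], [0, 0, 0], -1]
    - [[163, -258, -110], [0, 0, 0], -1]
    - [[163, -258, -95], [0, 0, 0], -1]
    - [[163, -258, -60], [0, 0, 0], -1]
    - [[163, -258, -46], [0, 0, 0], -1]
    - [[163, -258, -46], [0, 0, 0], -1]

```text
time: 9.02
tcp_pos: [0.5146, -0.0634, 0.0681]
eef_rot: [-0.0, -3.14, -0.001]
ft_force: [-0.4, -0.2, -1.6]
grip_width: 0.0475
grip_force: 26.6
```

>>> carry_out:
  motion:
    - [[0, 0, 6], [0, 0, 0], -1]
    - [[0, 0, 10], [0, 0, 0], -1]
    - [[0, 0, 10], [0, 0, 0], -1]
    - [[0, 0, 10], [0, 0, 0], 0.6]
    - [[0, 0, 10], [0, 0, 0], 0.6]
    - [[0, 0, 10], [0, 0, 0], 0.6]
    - [[0, 0, -40], [0, 0, 0], 0.6]
    - [[0, 0, -100], [0, 0, 0], 0.6]
    - [[0, 0, -160], [0, 0, 0], 1]
    - [[0, 0, -220], [0, 0, 0], 1]
    - [[0, 0, -280], [0, 0, 0], 1]
    - [[0, 0, -280], [0, 0, 0], 1]

```text
time: 10.52
tcp_pos: [0.5161, -0.0639, 0.3523]
eef_rot: [0.001, 3.135, -0.003]
ft_force: [0.2, -0.3, -1.4]
grip_width: 0.0853
grip_force: 0.0
```

```bash
cat >> h.py <<'E'
def blob(P,x,y,r,z0,z1,dz=.006):
    q=P[(np.hypot(P[...,0]-x,P[...,1]-y)<r)]; q=q[(q[:,2]>z0)&(q[:,2]<z1)]
    zt=np.percentile(q[:,2],90); c=q[q[:,2]>zt-dz]; return zt.round(3),((c.max(0)+c.min(0))/2).round(4),np.ptp(c,axis=0).round(3),len(c)
E
python3 - <<'E'
from h import *
st()
p,d=look("scene"); P=cloud("scene",d)
for x in (.605,.516): print(blob(P,x,-.0635,.04,.06,.1))
t,dt=look("top"); Pt=cloud("top",dt)
np.savez("lamp",P=P,Pt=Pt)
for nm,Q,(u0,u1,v0,v1),im in (("top",Pt,(410,500,190,250),t),("scene",P,(150,250,90,200),p)):
    m=np.zeros((400,640),bool); m[v0:v1,u0:u1]=1
    m&=(Q[...,2]>.1)&(Q[...,2]<.3)&(np.hypot(Q[...,0]-.5,Q[...,1]+.45)<.16)
    q=Q[m]; 
    # RANSAC plane
    best=0;rng=np.random.default_rng(0)
    for _ in range(500):
        a=q[rng.choice(len(q),3,False)]; n=np.cross(a[1]-a[0],a[2]-a[0]); n/=np.linalg.norm(n)+1e-9
        k=abs((q-a[0])@n)<.003
        if k.sum()>best: best=k.sum();K=k
    c=q[K]; mu=c.mean(0); n=np.linalg.svd(c-mu)[2][2]; n*=np.sign(n[2])
    print(nm,len(q),best,"n",n.round(3),"mu",mu.round(4))
    h=np.cross([0,0,1],n); h/=np.linalg.norm(h); g=np.cross(n,h)
    a=(c-mu)@h; b=(c-mu)@g; (cx,cy),wh,an=cv2.minAreaRect(np.c_[a,b].astype(np.float32))
    print("rect",cx,cy,wh,an,"centre top-surface",(mu+cx*h+cy*g).round(4),"face",(mu+cx*h+cy*g-.01*n).round(4))
    o=q[~K]; 
    print("ball",blob(Q,.44,-.476,.03,.24,.3,.012))
    r=(o-(mu+cx*h+cy*g)); s=r@h
    for sg in(-1,1): 
        e=o[(s*sg>.088)]; 
        if len(e): print("knob",sg,((e.max(0)+e.min(0))/2).round(4),np.ptp(e,axis=0).round(3),len(e))
E
```

```text
t 10.53 tcp [ 0.5161 -0.0639  0.3523] x [-1.     0.    -0.007] z [ 0.007 -0.002 -1.   ] w 0.0853 gf 0.0 F [ 0.2 -0.3 -1.4] q [-0.28  0.25  0.25  1.57 -0.   -0.28]
(np.float64(0.082), array([ 0.6039, -0.0629,  0.0798]), array([0.048, 0.046, 0.008]), 223)
(np.float64(0.082), array([ 0.5145, -0.0642,  0.0812]), array([0.049, 0.047, 0.01 ]), 194)
top 1801 1354 n [0.684 0.324 0.654] mu [ 0.5057 -0.4488  0.1935]
rect 0.001559356227517128 -0.005790784955024719 (0.19135317206382751, 0.1972106546163559) 51.9473762512207 centre top-surface [ 0.5084 -0.4457  0.1891] face [ 0.5016 -0.449   0.1826]
ball (np.float64(0.275), array([ 0.4418, -0.4768,  0.2711]), array([0.023, 0.024, 0.016]), 72)
knob -1 [ 0.5371 -0.5415  0.1994] [0.046 0.022 0.043] 33
knob 1 [ 0.4578 -0.3558  0.1527] [0.024 0.022 0.089] 54
scene 2787 2099 n [0.687 0.327 0.649] mu [ 0.5074 -0.4461  0.189 ]
rect 6.663426756858826e-05 -0.002458706498146057 (0.18730050325393677, 0.1981804519891739) 51.760887145996094 centre top-surface [ 0.5088 -0.4454  0.1872] face [ 0.5019 -0.4487  0.1807]
ball (np.float64(0.272), array([ 0.4431, -0.4761,  0.2684]), array([0.025, 0.023, 0.014]), 63)
knob -1 [ 0.5544 -0.5308  0.1506] [0.039 0.037 0.087] 61
knob 1 [ 0.4574 -0.3624  0.1628] [0.034 0.036 0.109] 111
```

The lamp face is at (0.502, -0.449, 0.18), with its heading at -154.6° and tilt at 0.71. The target is heading 81.4° and tilt 0.36. Next I'll go above the ball.

>>> carry_out:
  motion:
    - [[15, -50, 0], [0, 0, -10], 1]
    - [[25, -110, 0], [0, 0, -20], 1]
    - [[40, -170, 0], [0, 0, -25.4], 1]
    - [[50, -230, 0], [0, 0, -25.4], 1]
    - [[60, -290, 0], [0, 0, -25.4], 1]
    - [[70, -350, 0], [0, 0, -25.4], 1]
    - [[75, -390, 0], [0, 0, -25.4], 1]
    - [[75, -414, 10], [0, 0, -25.4], 1]
    - [[75, -414, 20], [0, 0, -25.4], 1]
    - [[75, -414, 20], [0, 0, -25.4], 1]
    - [[75, -414, 20], [0, 0, -25.4], 1]

```text
time: 12.0
tcp_pos: [0.4401, -0.4768, 0.3284]
eef_rot: [0.691, -3.065, -0.0]
ft_force: [0.2, 0.6, 0.4]
grip_width: 0.085
grip_force: 0.0
```

Run:
```python
from h import *
st()
```

```text
t 12.0 tcp [ 0.4401 -0.4768  0.3284] x [-0.903 -0.429 -0.   ] z [-0.  0. -1.] w 0.085 gf 0.0 F [0.2 0.6 0.4] q [-0.95  0.5   0.59  1.66  0.   -1.39]
```

>>> carry_out:
  motion:
    - [[0, 0, 40], [0, 0, 0], 1]
    - [[0, 0, 70], [0, 0, 0], 1]
    - [[0, 0, 84], [0, 0, 0], 1]
    - [[0, 0, 84], [0, 0, 0], 1]
    - [[0, 0, 84], [0, 0, 0], -1]
    - [[0, 0, 84], [0, 0, 0], -1]
    - [[0, 0, 84], [0, 0, 0], -1]
    - [[0, 0, 84], [0, 0, 0], -1]
    - [[0, 0, 84], [0, 0, 0], -1]
    - [[0, 0, 84], [0, 0, 0], -1]
  squeeze: 50

```text
time: 13.25
tcp_pos: [0.4397, -0.4779, 0.2448]
eef_rot: [-0.69, 3.065, -0.002]
ft_force: [-1.7, -1.5, 5.8]
grip_width: 0.0254
grip_force: 48.8
```

Run:
```python
from h import *
st()
s=arm.read_state(); M=R.from_rotvec(s["eef_rot"]).as_matrix()
f=np.array([.502,-.449]); T=s["tcp_pos"]
r0=T[:2]-f; print("radius",np.hypot(*r0),"ang",np.degrees(np.arctan2(r0[1],r0[0])))
for i in range(1,13):
    a=np.radians(-124/12*i); c,sn=np.cos(a),np.sin(a)
    p=f+np.array([[c,-sn],[sn,c]])@r0
    print(i,(M.T@np.r_[p-T[:2],0]*1e3).round(0),round(124/12*i,1))
```

```text
t 13.25 tcp [ 0.4397 -0.4779  0.2448] x [-0.904 -0.428  0.   ] z [ 0.    -0.001 -1.   ] w 0.0254 gf 48.8 F [-1.7 -1.5  5.8] q [-0.95  0.48  0.34  1.42 -0.   -1.39]
radius 0.06864177035846462 ang -155.11365491794263
1 [-1. 12. -0.] 10.3
2 [-5. 24. -0.] 20.7
3 [-10.  35.  -0.] 31.0
4 [-17.  45.  -0.] 41.3
5 [-27.  54.  -0.] 51.7
6 [-37.  60.  -0.] 62.0
7 [-48.  65.  -0.] 72.3
8 [-60.  68.  -0.] 82.7
9 [-73.  68.  -0.] 93.0
10 [-85.  66.  -0.] 103.3
11 [-97.  62.  -0.] 113.7
12 [-107.   56.   -0.] 124.0
```

>>> carry_out:
  motion:
    - [[0, 6, 0], [0, 0, 5], -1]
    - [[-1, 12, 0], [0, 0, 10.3], -1]
    - [[-5, 24, 0], [0, 0, 20.7], -1]
    - [[-10, 35, 0], [0, 0, 31], -1]
    - [[-17, 45, 0], [0, 0, 41.3], -1]
    - [[-17, 45, 0], [0, 0, 41.3], -1]
    - [[-17, 45, 0], [0, 0, 41.3], -1]

```text
time: 14.12
tcp_pos: [0.4358, -0.4294, 0.2444]
eef_rot: [-0.428, -3.112, -0.001]
ft_force: [-0.5, 6.2, 6.5]
grip_width: 0.025
grip_force: 50.4
```

Run:
```python
from h import *
st()
s=arm.read_state(); M=R.from_rotvec(s["eef_rot"]).as_matrix()
f=np.array([.502,-.449]); T=s["tcp_pos"]
r0=T[:2]-f; print("radius",np.hypot(*r0),"ang",np.degrees(np.arctan2(r0[1],r0[0])))
D=82.7
for i in range(1,10):
    a=np.radians(-D/9*i); c,sn=np.cos(a),np.sin(a)
    p=f+np.array([[c,-sn],[sn,c]])@r0
    print(i,(M.T@np.r_[p-T[:2],0]*1e3).round(0),round(D/9*i,1))
```

```text
t 14.12 tcp [ 0.4358 -0.4294  0.2444] x [-0.963  0.27   0.   ] z [ 0.     0.001 -1.   ] w 0.025 gf 50.4 F [-0.5  6.2  6.5] q [-0.91  0.41  0.22  1.37  0.   -0.64]
radius 0.06906417055986354 ang 163.5276902013973
1 [-1. 11.  0.] 9.2
2 [-4. 22.  0.] 18.4
3 [-8. 32.  0.] 27.6
4 [-14.  41.   0.] 36.8
5 [-22.  49.   0.] 45.9
6 [-30.  56.   0.] 55.1
7 [-40.  62.   0.] 64.3
8 [-50.  66.   0.] 73.5
9 [-61.  68.   0.] 82.7
```

>>> carry_out:
  motion:
    - [[-1, 11, 0], [0, 0, 9.2], -1]
    - [[-4, 22, 0], [0, 0, 18.4], -1]
    - [[-8, 32, 0], [0, 0, 27.6], -1]
    - [[-14, 41, 0], [0, 0, 36.8], -1]
    - [[-22, 49, 0], [0, 0, 45.9], -1]
    - [[-30, 56, 0], [0, 0, 55.1], -1]
    - [[-40, 62, 0], [0, 0, 64.3], -1]
    - [[-50, 66, 0], [0, 0, 73.5], -1]
    - [[-61, 68, 0], [0, 0, 82.7], -1]
    - [[-61, 68, 0], [0, 0, 82.7], -1]
    - [[-61, 68, 0], [0, 0, 82.7], -1]

```text
time: 15.5
tcp_pos: [0.5144, -0.3801, 0.2451]
eef_rot: [2.376, 2.054, 0.005]
ft_force: [5.6, 12.4, 12.3]
grip_width: 0.0251
grip_force: 50.8
```

Run:
```python
from h import *
st()
T=arm.read_state()["tcp_pos"]; r0=T[:2]-np.array([.502,-.449]); print(np.hypot(*r0),np.degrees(np.arctan2(r0[1],r0[0])))
look("scene","s3.png")
```

```text
t 15.5 tcp [ 0.5144 -0.3801  0.2451] x [0.144 0.99  0.002] z [ 0.003  0.002 -1.   ] w 0.0251 gf 50.8 F [ 5.6 12.4 12.3] q [-0.77  0.47  0.3   1.41  0.    0.95]
0.07002052346969787 79.79878204412239
```

View pics/s3.png

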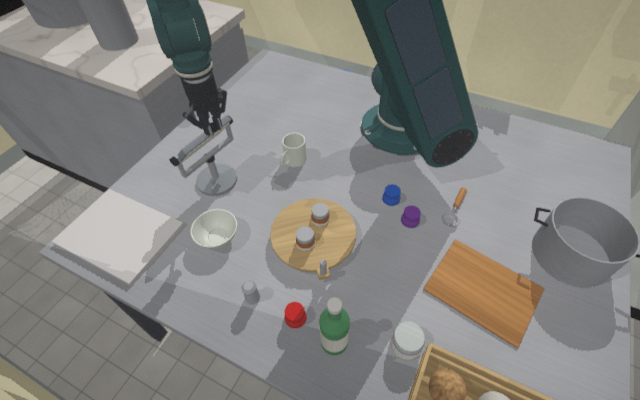

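The jars are on the plate at (319,214) and (305,238), and the lamp head is turned towards them. Now I'll lift the tilt.

>>> carry_out:
  motion:
    - [[-5, 0, -4], [0, 0, 0], -1]
    - [[-9, 0, -7], [0, 0, 0], -1]
    - [[-18, 0, -12.4], [0, 0, 0], -1]
    - [[-27, 0, -16.7], [0, 0, 0], -1]
    - [[-32, 0, -18.6], [0, 0, 0], -1]
    - [[-32, 0, -18.6], [0, 0, 0], -1]
    - [[-32, 0, -18.6], [0, 0, 0], -1]

```text
time: 16.42
tcp_pos: [0.5081, -0.4131, 0.2624]
eef_rot: [-2.382, -2.048, 0.002]
ft_force: [-0.5, -3.8, -8.8]
grip_width: 0.0251
grip_force: 49.9
```

```bash
cat >> h.py <<'E'
def lamp(f=(.502,-.449,.18),pc=(.5605,-.0635,.034)):
    f=np.array(f);pc=np.array(pc)
    for nm in ("top","scene"):
        p,d=look(nm); Q=cloud(nm,d); q=Q[(np.linalg.norm(Q-f,axis=-1)<.1)&(Q[...,2]>.11)]
        best=0;rng=np.random.default_rng(0)
        for _ in range(800):
            a=q[rng.choice(len(q),3,False)]; n=np.cross(a[1]-a[0],a[2]-a[0]); n/=np.linalg.norm(n)+1e-9
            k=abs((q-a[0])@n)<.003
            if k.sum()>best: best=k.sum();K=k
        c=q[K]; mu=c.mean(0); n=np.linalg.svd(c-mu)[2][2]
        for n in (n*np.sign(n@(pc-f)),):
            h=np.degrees(np.arctan2(n[1],n[0])); til=np.arcsin(-n[2])
            y=np.array([-n[1],n[0],0]);y/=np.linalg.norm(y); z=np.cross(n,y); v=pc-f
            print(nm,len(q),best,"n",n.round(3),"head",h.round(2),"tilt",til.round(3),"offset",((mu-f)@n).round(4),"plate y",(v@y).round(4),"z",(v@z).round(4))
E
python3 - <<'E'
from h import *
st(); lamp()
E
```

```text
t 16.43 tcp [ 0.5081 -0.4131  0.2624] x [ 0.15   0.989 -0.001] z [-0.001 -0.    -1.   ] w 0.0251 gf 49.9 F [-0.5 -3.8 -8.8] q [-0.81  0.5   0.4   1.48 -0.    0.91]
top 94 54 n [ 0.285  0.945 -0.163] head 73.22 tilt 0.163 offset 0.0252 plate y 0.0553 z -0.0813
scene 1575 905 n [ 0.124  0.925 -0.359] head 82.38 tilt 0.368 offset 0.0107 plate y -0.0068 z 0.0039
```

>>> carry_out:
  motion:
    - [[0, 0, 0], [0, 0, 0], 0.5]
    - [[0, 0, 0], [0, 0, 0], 1]
    - [[0, 0, 0], [0, 0, 0], 1]
    - [[0, 0, -30], [0, 0, 0], 1]
    - [[0, 0, -80], [0, 0, 0], 1]
    - [[60, 0, -100], [0, 0, 0], 1]
    - [[120, 0, -100], [0, 0, 0], 1]
    - [[180, 0, -100], [0, 0, 0], 1]
    - [[180, 0, -100], [0, 0, 0], 1]
    - [[180, 0, -100], [0, 0, 0], 1]

```text
time: 17.77
tcp_pos: [0.5354, -0.2347, 0.3631]
eef_rot: [2.381, 2.049, -0.0]
ft_force: [0.3, -0.5, 0.0]
grip_width: 0.0854
grip_force: 0.0
```

Run:
```python
from h import *
st(); lamp()
P=cloud("scene",np.load("last_scene.npz")["d"])
for x in (.605,.516): print(blob(P,x,-.0635,.04,.06,.1))
print(blob(P,.6624,.0213,.03,.07,.11))
q=P[(np.hypot(P[...,0]-.5605,P[...,1]+.0635)<.126)&(P[...,2]>.027)&(P[...,2]<.042)]; print("plate",((q.max(0)+q.min(0))/2).round(4),np.ptp(q,axis=0).round(3))
```

```text
t 17.77 tcp [ 0.5354 -0.2347  0.3631] x [ 0.149  0.989 -0.   ] z [ 0. -0. -1.] w 0.0854 gf 0.0 F [ 0.3 -0.5  0. ] q [-0.55  0.38  0.48  1.67 -0.    1.17]
top 382 162 n [0.041 0.349 0.936] head 83.31 tilt -1.211 offset 0.0551 plate y -0.0132 z -0.4161
scene 1544 887 n [ 0.122  0.926 -0.358] head 82.51 tilt 0.366 offset 0.0107 plate y -0.0078 z 0.0031
(np.float64(0.083), array([ 0.604 , -0.0631,  0.0805]), array([0.048, 0.046, 0.008]), 220)
(np.float64(0.082), array([ 0.5155, -0.0634,  0.0813]), array([0.047, 0.047, 0.009]), 196)
(np.float64(0.092), array([0.6647, 0.0213, 0.09  ]), array([0.016, 0.017, 0.008]), 39)
plate [ 0.562  -0.0622  0.0344] [0.243 0.242 0.015]
```

>>> carry_out:
  motion:
    - [[50, 15, 0], [0, 0, -4], 1]
    - [[100, 30, 0], [0, 0, -8.6], 1]
    - [[150, 50, 0], [0, 0, -8.6], 1]
    - [[200, 65, 0], [0, 0, -8.6], 1]
    - [[250, 80, 20], [0, 0, -8.6], 1]
    - [[272, 88, 70], [0, 0, -8.6], 1]
    - [[272, 88, 130], [0, 0, -8.6], 1]
    - [[272, 88, 190], [0, 0, -8.6], 1]
    - [[272, 88, 210], [0, 0, -8.6], 1]
    - [[272, 88, 210], [0, 0, -8.6], 1]
    - [[272, 88, 210], [0, 0, -8.6], 1]

```text
time: 19.25
tcp_pos: [0.6639, 0.0203, 0.154]
eef_rot: [2.222, 2.219, 0.002]
ft_force: [0.5, 0.4, 1.0]
grip_width: 0.0855
grip_force: 0.0
```

Run:
```python
from h import *
st()
```

```text
t 19.25 tcp [0.6639 0.0203 0.154 ] x [ 0.001  1.    -0.   ] z [ 0.002 -0.    -1.   ] w 0.0855 gf 0.0 F [0.5 0.4 1. ] q [-0.09  0.53  0.17  1.21 -0.    1.48]
```

>>> carry_out:
  motion:
    - [[1, 0, 40], [0, 0, 0], 1]
    - [[1, 0, 75], [0, 0, 0], 1]
    - [[1, 0, 92], [0, 0, 0], 1]
    - [[1, 0, 92], [0, 0, 0], 1]
    - [[1, 0, 92], [0, 0, 0], -1]
    - [[1, 0, 92], [0, 0, 0], -1]
    - [[1, 0, 92], [0, 0, 0], -1]
    - [[1, 0, 92], [0, 0, 0], -1]
    - [[1, 0, 92], [0, 0, 0], -1]
    - [[1, 0, 92], [0, 0, 0], -1]
  squeeze: 25

```text
time: 20.5
tcp_pos: [0.6639, 0.0223, 0.0614]
eef_rot: [2.221, 2.221, 0.002]
ft_force: [5.0, 2.7, 3.7]
grip_width: 0.0169
grip_force: 26.7
```

Run:
```python
from h import *
st(); T=arm.read_state()["tcp_pos"]
c=np.array([.561,-.063]); r=T[:2]-c; print(np.hypot(*r),np.degrees(np.arctan2(r[1],r[0])))
a0=np.arctan2(r[1],r[0]); ax=[2.5,6]+list(range(13,364,9))
for i,a in enumerate(ax):
    p=c+.132*np.array([np.cos(a0+np.radians(a)),np.sin(a0+np.radians(a))])-T[:2]
    print(a,[round(p[1]*1e3),round(p[0]*1e3)],end="  ")
```

```text
t 20.5 tcp [0.6639 0.0223 0.0614] x [0. 1. 0.] z [ 0.002  0.    -1.   ] w 0.0169 gf 26.7 F [5.  2.7 3.7] q [-0.09  0.58  0.01  0.99  0.    1.48]
0.13366759467493317 39.679429189597386
2.5 [3, -5]  6 [9, -11]  13 [20, -23]  22 [31, -40]  31 [39, -59]  40 [45, -79]  49 [47, -100]  58 [45, -121]  67 [41, -141]  76 [34, -160]  85 [23, -178]  94 [10, -194]  103 [-5, -208]  112 [-23, -219]  121 [-42, -227]  130 [-62, -233]  139 [-82, -235]  148 [-103, -234]  157 [-123, -229]  166 [-143, -222]  175 [-160, -211]  184 [-177, -198]  193 [-190, -183]  202 [-202, -165]  211 [-210, -147]  220 [-215, -127]  229 [-217, -106]  238 [-216, -85]  247 [-212, -65]  256 [-204, -46]  265 [-194, -28]  274 [-181, -12]  283 [-165, 2]  292 [-148, 13]  301 [-129, 22]  310 [-109, 27]  319 [-88, 29]  328 [-68, 28]  337 [-47, 24]  346 [-28, 16]  355 [-10, 6]
```

>>> carry_out:
  motion:
    - [[3, -5, 0], [0, 0, 0], -1]
    - [[9, -11, 0], [0, 0, 0], -1]
    - [[20, -23, 0], [0, 0, 0], -1]
    - [[31, -40, 0], [0, 0, 0], -1]
    - [[39, -59, 0], [0, 0, 0], -1]
    - [[45, -79, 0], [0, 0, 0], -1]
    - [[47, -100, 0], [0, 0, 0], -1]
    - [[45, -121, 0], [0, 0, 0], -1]
    - [[41, -141, 0], [0, 0, 0], -1]
    - [[34, -160, 0], [0, 0, 0], -1]
    - [[29, -169, 0], [0, 0, 0], -1]
    - [[29, -169, 0], [0, 0, 0], -1]

```text
time: 22.0
tcp_pos: [0.4938, 0.051, 0.0611]
eef_rot: [-2.222, -2.22, 0.0]
ft_force: [-2.0, 2.9, 6.0]
grip_width: 0.0174
grip_force: 27.3
```

```bash
cat > turn.py <<'E'
from h import *
import sys
st(); T=arm.read_state()["tcp_pos"]; c=np.array([.561,-.063]); r=T[:2]-c; a0=np.degrees(np.arctan2(r[1],r[0]))-39.7
print("r",np.hypot(*r),"turned",a0%360)
p,d=look("scene"); P=cloud("scene",d)
q=P[(np.hypot(P[...,0]-c[0],P[...,1]-c[1])<.115)&(P[...,2]>.071)&(P[...,2]<.09)]; 
if len(q)>20:
    _,l,cc=cv2.kmeans(q[:,:2].astype(np.float32),2,None,(3,50,1e-5),5,2)
    for k in cc: print("jar",k.round(3),"rad",np.hypot(*(k-c)).round(3),"ang",np.degrees(np.arctan2(*(k-c)[::-1])).round(1))
E
python3 turn.py
```

```text
t 22.0 tcp [0.4938 0.051  0.0611] x [0.001 1.    0.   ] z [-0.  0. -1.] w 0.0174 gf 27.3 F [-2.   2.9  6. ] q [-0.06  0.33 -0.44  0.79  0.    1.51]
r 0.13232981312729536 turned 80.79939778484155
jar [ 0.559 -0.108] rad 0.045 ang -92.5
jar [ 0.571 -0.02 ] rad 0.044 ang 76.4
```

>>> carry_out:
  motion:
    - [[-6, -9, 0], [0, 0, 0], -1]
    - [[-19, -25, 0], [0, 0, 0], -1]
    - [[-34, -39, 0], [0, 0, 0], -1]
    - [[-52, -50, 0], [0, 0, 0], -1]
    - [[-71, -58, 0], [0, 0, 0], -1]
    - [[-91, -64, 0], [0, 0, 0], -1]
    - [[-111, -66, 0], [0, 0, 0], -1]
    - [[-132, -65, 0], [0, 0, 0], -1]
    - [[-152, -60, 0], [0, 0, 0], -1]
    - [[-172, -53, 0], [0, 0, 0], -1]
    - [[-181, -48, 0], [0, 0, 0], -1]
    - [[-181, -48, 0], [0, 0, 0], -1]

```text
time: 23.55
tcp_pos: [0.4525, -0.1291, 0.0621]
eef_rot: [2.216, 2.22, 0.021]
ft_force: [38.2, 26.8, -3.9]
grip_width: 0.0168
grip_force: 28.4
```

```bash
python3 turn.py
```

```text
t 23.55 tcp [ 0.4525 -0.1291  0.0621] x [-0.002  1.     0.006] z [ 0.013  0.006 -1.   ] w 0.0168 gf 28.4 F [38.2 26.8 -3.9] q [-0.46  0.29 -0.51  0.76  0.01  1.11]
r 0.12707812863429957 turned 171.63845530611758
jar [ 0.611 -0.064] rad 0.05 ang -0.8
jar [ 0.517 -0.063] rad 0.044 ang -179.9
```

>>> carry_out:
  motion:
    - [[0, 0, 0], [0, 0, 0], -0.3]
    - [[0, 0, 0], [0, 0, 0], 0.3]
    - [[0, 0, -40], [0, 0, 0], 0.3]
    - [[0, 0, -90], [0, 0, 0], 0.5]
    - [[-60, 0, -100], [0, 0, 0], 0.5]
    - [[-120, 0, -100], [0, 0, 0], 0.5]
    - [[-120, 0, -100], [0, 0, 0], 0.5]

```text
time: 24.48
tcp_pos: [0.4454, -0.2533, 0.1604]
eef_rot: [-2.227, -2.216, 0.001]
ft_force: [-0.8, 0.2, -0.4]
grip_width: 0.064
grip_force: 0.0
```

```bash
cat > turn2.py <<'E'
from h import *
import sys
st(); c=np.array([.561,-.063])
for n in ("scene","top"):
    p,d=look(n); P=cloud(n,d)
    rr=np.hypot(P[...,0]-c[0],P[...,1]-c[1])
    q=P[(rr>.121)&(rr<.145)&(P[...,2]>.082)&(P[...,2]<.097)]
    if len(q): k=(q.max(0)+q.min(0))/2; print(n,"pin",k.round(4),np.ptp(q,axis=0).round(3),len(q),"r",np.hypot(*(k[:2]-c)).round(4),"turned",((np.degrees(np.arctan2(*(k[:2]-c)[::-1]))-39.7)%360).round(1))
    q=P[(rr<.126)&(P[...,2]>.027)&(P[...,2]<.042)]; print("plate",((q.max(0)+q.min(0))/2).round(4),np.ptp(q,axis=0).round(3))
    q=P[(rr<.115)&(P[...,2]>.074)&(P[...,2]<.09)]
    if len(q)>20:
        _,l,cc=cv2.kmeans(q[:,:2].astype(np.float32),2,None,(3,50,1e-5),5,2)
        for j in range(2):
            m=q[l[:,0]==j]; k=((m.max(0)+m.min(0))/2)[:2]; print("jar",k.round(4),np.ptp(m,axis=0).round(3),"rad",np.hypot(*(k-c)).round(3),"ang",np.degrees(np.arctan2(*(k-c)[::-1])).round(1))
E
python3 turn2.py
```

```text
t 24.48 tcp [ 0.4454 -0.2533  0.1604] x [ 0.005  1.    -0.001] z [-0.001 -0.    -1.   ] w 0.064 gf 0.0 F [-0.8  0.2 -0.4] q [-0.68  0.27 -0.23  1.07 -0.    0.9 ]
scene pin [ 0.4512 -0.1338  0.0879] [0.016 0.015 0.011] 28 r 0.1307 turned 173.1
plate [ 0.5622 -0.0617  0.0345] [0.243 0.241 0.015]
jar [ 0.609  -0.0652] [0.049 0.047 0.01 ] rad 0.048 ang -2.6
jar [ 0.5193 -0.0926] [0.049 0.048 0.01 ] rad 0.051 ang -144.6
top pin [ 0.4522 -0.1352  0.0889] [0.014 0.017 0.009] 24 r 0.1306 turned 173.9
plate [ 0.5614 -0.0637  0.0345] [0.24  0.24  0.015]
jar [ 0.6092 -0.0668] [0.046 0.042 0.012] rad 0.048 ang -4.5
jar [ 0.5184 -0.0942] [0.045 0.045 0.014] rad 0.053 ang -143.8
```

The second jar was knocked about 30 mm along the plate, now at (0.519, -0.093). It's still upright and well inside the limit. I'll re-grasp the pin with the closing line tangential so there's no radial strain, turning the tool along with it.

>>> carry_out:
  motion:
    - [[0, 0, 0], [0, 0, 10], 0.5]
    - [[0, 0, 0], [0, 0, 20], 0.5]
    - [[30, 2, 0], [0, 0, 30], 0.5]
    - [[70, 4, 0], [0, 0, 40], 0.5]
    - [[110, 6, 0], [0, 0, 50], 0.5]
    - [[119, 6, 0], [0, 0, 57], 0.5]
    - [[119, 6, 0], [0, 0, 57], 0.5]
    - [[119, 6, 0], [0, 0, 57], 0.5]

```text
time: 25.58
tcp_pos: [0.4519, -0.1307, 0.1609]
eef_rot: [3.011, 0.896, -0.0]
ft_force: [-0.7, 0.6, 0.1]
grip_width: 0.064
grip_force: 0.0
```

```bash
python3 turn2.py
```

```text
t 25.57 tcp [ 0.4519 -0.1307  0.1609] x [ 0.837  0.547 -0.   ] z [-0. -0. -1.] w 0.064 gf 0.0 F [-0.7  0.6  0.1] q [-0.46  0.21 -0.32  1.04 -0.    2.11]
scene pin [ 0.4521 -0.1328  0.088 ] [0.017 0.015 0.011] 31 r 0.1294 turned 173.0
plate [ 0.5621 -0.0616  0.0345] [0.244 0.242 0.015]
jar [ 0.6093 -0.0651] [0.049 0.048 0.009] rad 0.048 ang -2.4
jar [ 0.5175 -0.0921] [0.048 0.047 0.011] rad 0.052 ang -146.2
plate [ 0.5642 -0.0397  0.0348] [0.234 0.192 0.014]
jar [ 0.5234 -0.077 ] [0.028 0.01  0.01 ] rad 0.04 ang -159.5
jar [ 0.6087 -0.0669] [0.047 0.042 0.013] rad 0.048 ang -4.7
```

>>> carry_out:
  motion:
    - [[-2, 2, 40], [0, 0, 0], 0.5]
    - [[-2, 2, 80], [0, 0, 0], 0.5]
    - [[-2, 2, 98], [0, 0, 0], 0.5]
    - [[-2, 2, 98], [0, 0, 0], 0.5]
    - [[-2, 2, 98], [0, 0, 0], -1]
    - [[-2, 2, 98], [0, 0, 0], -1]
    - [[-2, 2, 98], [0, 0, 0], -1]
    - [[-2, 2, 98], [0, 0, 0], -1]
  squeeze: 20

```text
time: 26.68
tcp_pos: [0.4519, -0.1338, 0.0636]
eef_rot: [3.011, 0.891, 0.001]
ft_force: [-0.8, -0.0, 5.5]
grip_width: 0.0173
grip_force: 20.2
```

```bash
cat > arc.py <<'E'
from h import *
st(); s=arm.read_state(); T=s["tcp_pos"]; M=R.from_rotvec(s["eef_rot"]).as_matrix(); c=np.array([.5615,-.063]); r=T[:2]-c; a0=np.arctan2(r[1],r[0])
print("r",np.hypot(*r),"turned",(np.degrees(a0)-39.7)%360)
for a in [3,8]+list(range(17,99,9)):
    p=c+.132*np.array([np.cos(a0+np.radians(a)),np.sin(a0+np.radians(a))])-(c+.132*np.array([np.cos(a0),np.sin(a0)])); v=M.T@np.r_[p,0]*1e3
    print([[int(round(v[0])),int(round(v[1])),0],[0,0,-a],-1],end=", ")
E
python3 arc.py
```

```text
t 26.68 tcp [ 0.4519 -0.1338  0.0636] x [0.839 0.544 0.001] z [ 0.001 -0.001 -1.   ] w 0.0173 gf 20.2 F [-0.8 -0.   5.5] q [-0.46  0.29 -0.5   0.78 -0.    2.1 ]
r 0.13051723024492753 turned 173.17553669445567
[[0, 7, 0], [0, 0, -3], -1], [[1, 18, 0], [0, 0, -8], -1], [[6, 39, 0], [0, 0, -17], -1], [[13, 58, 0], [0, 0, -26], -1], [[24, 76, 0], [0, 0, -35], -1], [[37, 92, 0], [0, 0, -44], -1], [[52, 106, 0], [0, 0, -53], -1], [[70, 117, 0], [0, 0, -62], -1], [[89, 125, 0], [0, 0, -71], -1], [[109, 130, 0], [0, 0, -80], -1], [[129, 132, 0], [0, 0, -89], -1], [[150, 131, 0], [0, 0, -98], -1],
```

>>> carry_out:
  motion:
    - [[0, 7, 0], [0, 0, -3], -1]
    - [[1, 18, 0], [0, 0, -8], -1]
    - [[6, 39, 0], [0, 0, -17], -1]
    - [[13, 58, 0], [0, 0, -26], -1]
    - [[24, 76, 0], [0, 0, -35], -1]
    - [[37, 92, 0], [0, 0, -44], -1]
    - [[52, 106, 0], [0, 0, -53], -1]
    - [[70, 117, 0], [0, 0, -62], -1]
    - [[89, 125, 0], [0, 0, -71], -1]
    - [[109, 130, 0], [0, 0, -80], -1]
    - [[118, 131, 0], [0, 0, -84], -1]
    - [[118, 131, 0], [0, 0, -84], -1]

```text
time: 28.18
tcp_pos: [0.6228, -0.1788, 0.0637]
eef_rot: [1.638, 2.679, 0.001]
ft_force: [-0.7, 1.5, 6.0]
grip_width: 0.0174
grip_force: 20.2
```

```bash
python3 arc.py; python3 turn2.py
```

```text
t 28.18 tcp [ 0.6228 -0.1788  0.0637] x [-0.456  0.89  -0.001] z [ 0.001 -0.    -1.   ] w 0.0174 gf 20.2 F [-0.7  1.5  6. ] q [-0.41  0.56 -0.04  0.98  0.    0.69]
r 0.1310132495913245 turned 258.17509869696994
[[0, 7, 0], [0, 0, -3], -1], [[2, 18, 0], [0, 0, -8], -1], [[6, 39, 0], [0, 0, -17], -1], [[14, 58, 0], [0, 0, -26], -1], [[25, 75, 0], [0, 0, -35], -1], [[38, 91, 0], [0, 0, -44], -1], [[54, 105, 0], [0, 0, -53], -1], [[72, 116, 0], [0, 0, -62], -1], [[91, 124, 0], [0, 0, -71], -1], [[111, 129, 0], [0, 0, -80], -1], [[131, 130, 0], [0, 0, -89], -1], [[152, 129, 0], [0, 0, -98], -1], t 28.18 tcp [ 0.6228 -0.1788  0.0637] x [-0.456  0.89  -0.001] z [ 0.001 -0.    -1.   ] w 0.0174 gf 20.2 F [-0.7  1.5  6. ] q [-0.41  0.56 -0.04  0.98  0.    0.69]
scene pin [ 0.6246 -0.1696  0.0892] [0.042 0.016 0.014] 15 r 0.1242 turned 261.1
plate [ 0.562  -0.0621  0.0345] [0.243 0.243 0.015]
jar [ 0.5706 -0.0153] [0.05  0.047 0.011] rad 0.049 ang 78.7
jar [ 0.588  -0.1077] [0.047 0.048 0.01 ] rad 0.052 ang -58.8
plate [ 0.5764 -0.0196  0.0344] [0.211 0.152 0.014]
jar [ 0.5599 -0.0126] [0.027 0.035 0.012] rad 0.05 ang 91.3
jar [ 0.5795 -0.0157] [0.025 0.042 0.012] rad 0.051 ang 68.6
```

>>> carry_out:
  motion:
    - [[0, 7, 0], [0, 0, -3], -1]
    - [[2, 18, 0], [0, 0, -8], -1]
    - [[6, 39, 0], [0, 0, -17], -1]
    - [[14, 58, 0], [0, 0, -26], -1]
    - [[25, 75, 0], [0, 0, -35], -1]
    - [[38, 91, 0], [0, 0, -44], -1]
    - [[54, 105, 0], [0, 0, -53], -1]
    - [[72, 116, 0], [0, 0, -62], -1]
    - [[91, 124, 0], [0, 0, -71], -1]
    - [[111, 129, 0], [0, 0, -80], -1]
    - [[120, 130, 0], [0, 0, -84], -1]
    - [[120, 130, 0], [0, 0, -84], -1]

```text
time: 29.78
tcp_pos: [0.684, -0.0127, 0.0637]
eef_rot: [-0.573, 3.087, -0.0]
ft_force: [5.3, 1.2, 3.0]
grip_width: 0.017
grip_force: 20.0
```

```bash
python3 arc.py
```

```text
t 29.77 tcp [ 0.684  -0.0127  0.0637] x [-0.933 -0.359 -0.002] z [ 0.002  0.    -1.   ] w 0.017 gf 20.0 F [5.3 1.2 3. ] q [-0.14  0.61  0.07  1.03  0.   -0.5 ]
r 0.13240207078406835 turned 342.6129544317994
[[0, 7, 0], [0, 0, -3], -1], [[2, 18, 0], [0, 0, -8], -1], [[7, 38, 0], [0, 0, -17], -1], [[15, 58, 0], [0, 0, -26], -1], [[26, 75, 0], [0, 0, -35], -1], [[39, 91, 0], [0, 0, -44], -1], [[55, 104, 0], [0, 0, -53], -1], [[73, 115, 0], [0, 0, -62], -1], [[92, 123, 0], [0, 0, -71], -1], [[112, 127, 0], [0, 0, -80], -1], [[133, 129, 0], [0, 0, -89], -1], [[153, 127, 0], [0, 0, -98], -1],
```

>>> carry_out:
  motion:
    - [[0, 7, 0], [0, 0, -3], -1]
    - [[2, 18, 0], [0, 0, -8], -1]
    - [[5, 30, 0], [0, 0, -13], -1]
    - [[7, 39, 0], [0, 0, -17], -1]
    - [[7, 40, 0], [0, 0, -17.5], -1]
    - [[7, 40, 0], [0, 0, -17.5], -1]
    - [[7, 40, 0], [0, 0, -17.5], -1]
    - [[7, 40, 0], [0, 0, -17.5], -0.3]
    - [[7, 40, 0], [0, 0, -17.5], 0.3]
    - [[7, 40, -40], [0, 0, -17.5], 0.3]
    - [[7, 40, -90], [0, 0, -17.5], 0.5]
    - [[7, 40, -90], [0, 0, -17.5], 0.5]

```text
time: 31.28
tcp_pos: [0.6639, 0.0211, 0.1565]
eef_rot: [-1.032, 2.962, -0.004]
ft_force: [0.2, 0.3, -0.2]
grip_width: 0.064
grip_force: 0.0
```

```bash
python3 turn2.py
python3 - <<'E'
from h import *
lamp()
E
```

```text
t 31.27 tcp [0.6639 0.0211 0.1565] x [-0.783 -0.622 -0.004] z [ 0.005 -0.001 -1.   ] w 0.064 gf 0.0 F [ 0.2  0.3 -0.2] q [-0.09  0.53  0.17  1.21 -0.   -0.76]
scene pin [0.6635 0.0218 0.0877] [0.017 0.015 0.01 ] 40 r 0.133 turned 359.9
plate [ 0.5645 -0.0626  0.0344] [0.238 0.244 0.015]
jar [ 0.5953 -0.0184] [0.029 0.03  0.008] rad 0.056 ang 52.4
jar [ 0.6134 -0.0228] [0.024 0.03  0.009] rad 0.066 ang 37.5
plate [ 0.5614 -0.1009  0.0346] [0.24  0.165 0.015]
jar [ 0.5142 -0.0638] [0.045 0.045 0.014] rad 0.047 ang -179.0
jar [ 0.6013 -0.0396] [0.046 0.021 0.012] rad 0.047 ang 30.2
top 717 258 n [-0.033 -0.249 -0.968] head -97.59 tilt 1.317 offset -0.0553 plate y 0.007 z -0.414
scene 1579 894 n [ 0.118  0.929 -0.352] head 82.79 tilt 0.36 offset 0.0108 plate y -0.0096 z 0.0006
```

The turn is complete at about 360°, and the lamp is still aimed. Next is picking up the jar at (0.514, -0.064).

>>> carry_out:
  motion:
    - [[50, 8, 0], [0, 0, 0], 1]
    - [[100, 16, 0], [0, 0, 0], 1]
    - [[150, 24, 0], [0, 0, 0], 1]
    - [[170, 26.5, 0], [0, 0, 0], 1]
    - [[170, 26.5, 0], [0, 0, 0], 1]
    - [[170, 26.5, 50], [0, 0, 0], 1]
    - [[170, 26.5, 85], [0, 0, 0], 1]
    - [[170, 26.5, 99], [0, 0, 0], 1]
    - [[170, 26.5, 99], [0, 0, 0], -1]
    - [[170, 26.5, 99], [0, 0, 0], -1]
    - [[170, 26.5, 99], [0, 0, 0], -1]
    - [[170, 26.5, 99], [0, 0, 0], -1]
  squeeze: 25

```text
time: 32.98
tcp_pos: [0.5137, -0.0637, 0.0551]
eef_rot: [-1.035, 2.964, -0.002]
ft_force: [-0.6, 0.9, 7.4]
grip_width: 0.0473
grip_force: 25.6
```

Run:
```python
from h import *
st(); s=arm.read_state(); M=R.from_rotvec(s["eef_rot"]).as_matrix(); print("to J1",(M.T@(np.array([.518,.451,s["tcp_pos"][2]])-s["tcp_pos"])*1e3).round(0))
```

```text
t 32.98 tcp [ 0.5137 -0.0637  0.0551] x [-0.783 -0.622 -0.002] z [ 0.002 -0.    -1.   ] w 0.0473 gf 25.6 F [-0.6  0.9  7.4] q [-0.28  0.37 -0.4   0.8   0.   -0.95]
to J1 [-324.  400.   -0.]
```

>>> carry_out:
  motion:
    - [[0, 0, -40], [0, 0, 0], -1]
    - [[0, 0, -80], [0, 0, 0], -1]
    - [[-25, 30, -100], [0, 0, -8], -1]
    - [[-60, 75, -100], [0, 0, -16], -1]
    - [[-97, 120, -100], [0, 0, -24], -1]
    - [[-134, 165, -100], [0, 0, -32], -1]
    - [[-171, 210, -100], [0, 0, -40.6], -1]
    - [[-208, 256, -100], [0, 0, -40.6], -1]
    - [[-245, 302, -100], [0, 0, -40.6], -1]
    - [[-280, 346, -100], [0, 0, -40.6], -1]
    - [[-310, 383, -100], [0, 0, -40.6], -1]
    - [[-324, 400, -100], [0, 0, -40.6], -1]

```text
time: 34.48
tcp_pos: [0.517, 0.4537, 0.1541]
eef_rot: [-2.002, 2.42, 0.0]
ft_force: [0.1, -1.0, -1.3]
grip_width: 0.0473
grip_force: 26.8
```

>>> carry_out:
  motion:
    - [[0, 0, 0], [0, 0, 0], -1]
    - [[0, 0, 40], [0, 0, 0], -1]
    - [[0, 0, 80], [0, 0, 0], -1]
    - [[0, 0, 110], [0, 0, 0], -1]
    - [[0, 0, 118], [0, 0, 0], -1]
    - [[0, 0, 118], [0, 0, 0], -1]
    - [[0, 0, 118], [0, 0, 0], -1]

```text
time: 35.35
tcp_pos: [0.5183, 0.4515, 0.0375]
eef_rot: [-1.998, 2.421, -0.0]
ft_force: [0.3, -0.1, -0.7]
grip_width: 0.0475
grip_force: 26.8
```

Lower the last 8 mm, release and rise.

>>> carry_out:
  motion:
    - [[0, 0, 5], [0, 0, 0], -1]
    - [[0, 0, 8.5], [0, 0, 0], -1]
    - [[0, 0, 8.5], [0, 0, 0], -1]
    - [[0, 0, 8.5], [0, 0, 0], 0.3]
    - [[0, 0, 8.5], [0, 0, 0], 0.6]
    - [[0, 0, 8.5], [0, 0, 0], 0.6]
    - [[0, 0, -40], [0, 0, 0], 0.6]
    - [[0, 0, -100], [0, 0, 0], 0.6]
    - [[0, 0, -130], [0, 0, 0], 1]
    - [[0, 0, -130], [0, 0, 0], 1]

```text
time: 36.6
tcp_pos: [0.5185, 0.4518, 0.1683]
eef_rot: [-1.997, 2.42, -0.001]
ft_force: [0.4, 0.7, 0.2]
grip_width: 0.0851
grip_force: 0.0
```

```bash
cat > pk.py <<'E'
from h import *
st()
for n in ("scene","top"):
    p,d=look(n,n+"_pk.png"); P=cloud(n,d)
    for nm,a in {"plate":(.561,-.063,.115,.07,.09),"J1":(.518,.451,.08,.045,.062),"J2":(.501,.362,.05,.045,.062)}.items():
        try: print(n,nm,*blob(P,*a))
        except Exception as e: print(n,nm,"none")
s=arm.read_state(); M=R.from_rotvec(s["eef_rot"]).as_matrix()
_,k,_,_=blob(P,.561,-.063,.115,.07,.09); print("shift to jar",(M.T@(np.r_[k[:2],.056]-s["tcp_pos"])*1e3).round(0))
E
python3 pk.py
```

```text
t 36.6 tcp [0.5185 0.4518 0.1683] x [-0.19  -0.982 -0.003] z [ 0.003  0.002 -1.   ] w 0.0851 gf 0.0 F [0.4 0.7 0.2] q [ 0.6   0.57  0.28  1.28 -0.   -0.78]
scene plate 0.083 [ 0.6006 -0.0272  0.0806] [0.049 0.047 0.008] 227
scene J1 0.056 [0.5177 0.451  0.0546] [0.049 0.046 0.009] 295
scene J2 none
top plate 0.084 [ 0.6009 -0.0289  0.0825] [0.047 0.042 0.009] 125
top J1 0.058 [0.5181 0.4494 0.0561] [0.046 0.045 0.009] 132
top J2 none
shift to jar [ 455. -173.  109.]
```

>>> carry_out:
  motion:
    - [[50, -19, 0], [0, 0, 0], 1]
    - [[105, -40, 0], [0, 0, 0], 1]
    - [[160, -61, 0], [0, 0, 0], 1]
    - [[215, -82, 0], [0, 0, 0], 1]
    - [[270, -103, 0], [0, 0, 0], 1]
    - [[325, -124, 0], [0, 0, 0], 1]
    - [[380, -145, 0], [0, 0, 0], 1]
    - [[430, -163, 0], [0, 0, 0], 1]
    - [[454, -173, 0], [0, 0, 0], 1]
    - [[454, -173, 0], [0, 0, 0], 1]
    - [[454, -173, 30], [0, 0, 0], 1]
    - [[454, -173, 60], [0, 0, 0], 1]

```text
time: 38.2
tcp_pos: [0.6008, -0.0263, 0.1044]
eef_rot: [2.001, -2.422, -0.001]
ft_force: [1.0, 0.2, -0.3]
grip_width: 0.0855
grip_force: 0.0
```

>>> carry_out:
  motion:
    - [[0, 0, 30], [0, 0, 0], 1]
    - [[0, 0, 49], [0, 0, 0], 1]
    - [[0, 0, 49], [0, 0, 0], 1]
    - [[0, 0, 49], [0, 0, 0], -1]
    - [[0, 0, 49], [0, 0, 0], -1]
    - [[0, 0, 49], [0, 0, 0], -1]
    - [[0, 0, 49], [0, 0, 0], -1]
    - [[0, 0, 49], [0, 0, 0], -1]

```text
time: 39.2
tcp_pos: [0.6017, -0.0272, 0.0578]
eef_rot: [-1.999, 2.422, -0.001]
ft_force: [-0.7, 1.8, 5.4]
grip_width: 0.0475
grip_force: 25.0
```

Run:
```python
from h import *
st(); s=arm.read_state(); M=R.from_rotvec(s["eef_rot"]).as_matrix(); print("to J2",(M.T@(np.array([.501,.362,s["tcp_pos"][2]])-s["tcp_pos"])*1e3).round(0))
```

```text
t 39.2 tcp [ 0.6017 -0.0272  0.0578] x [-0.189 -0.982 -0.   ] z [ 0.001  0.    -1.   ] w 0.0475 gf 25.0 F [-0.7  1.8  5.4] q [-0.18  0.49 -0.18  0.9   0.   -1.56]
to J2 [-363.  173.   -0.]
```

>>> carry_out:
  motion:
    - [[0, 0, -40], [0, 0, 0], -1]
    - [[0, 0, -80], [0, 0, 0], -1]
    - [[-30, 14, -100], [0, 0, 0], -1]
    - [[-80, 38, -100], [0, 0, 0], -1]
    - [[-130, 62, -100], [0, 0, 0], -1]
    - [[-180, 86, -100], [0, 0, 0], -1]
    - [[-230, 110, -100], [0, 0, 0], -1]
    - [[-280, 134, -100], [0, 0, 0], -1]
    - [[-325, 155, -100], [0, 0, 0], -1]
    - [[-355, 169, -100], [0, 0, 0], -1]
    - [[-363, 173, -100], [0, 0, 0], -1]
    - [[-363, 173, -90], [0, 0, 0], -1]

```text
time: 40.7
tcp_pos: [0.5006, 0.362, 0.1471]
eef_rot: [-2.0, 2.421, -0.001]
ft_force: [0.1, -0.4, -1.8]
grip_width: 0.0475
grip_force: 27.0
```

>>> carry_out:
  motion:
    - [[0, 0, 30], [0, 0, 0], -1]
    - [[0, 0, 70], [0, 0, 0], -1]
    - [[0, 0, 100], [0, 0, 0], -1]
    - [[0, 0, 107], [0, 0, 0], -1]
    - [[0, 0, 107], [0, 0, 0], -1]
    - [[0, 0, 107], [0, 0, 0], -1]

```text
time: 41.45
tcp_pos: [0.5011, 0.3619, 0.0411]
eef_rot: [-1.998, 2.422, -0.001]
ft_force: [0.2, 0.6, -2.5]
grip_width: 0.0472
grip_force: 26.9
```

>>> carry_out:
  motion:
    - [[0, 0, 5], [0, 0, 0], -1]
    - [[0, 0, 9.5], [0, 0, 0], -1]
    - [[0, 0, 9.5], [0, 0, 0], -1]
    - [[0, 0, 9.5], [0, 0, 0], 0.3]
    - [[0, 0, 9.5], [0, 0, 0], 0.6]
    - [[0, 0, 9.5], [0, 0, 0], 0.6]
    - [[0, 0, -40], [0, 0, 0], 0.6]
    - [[0, 0, -100], [0, 0, 0], 0.6]
    - [[0, 0, -160], [0, 0, 0], 1]
    - [[0, 0, -220], [0, 0, 0], 1]
    - [[0, 0, -300], [0, 0, 0], 1]
    - [[0, 0, -300], [0, 0, 0], 1]

```text
time: 42.95
tcp_pos: [0.5008, 0.3621, 0.3437]
eef_rot: [-1.997, 2.419, -0.002]
ft_force: [0.5, 0.6, -1.3]
grip_width: 0.0855
grip_force: 0.0
```

Run:
```python
from h import *
st(); p,d=look("scene","s_jars.png"); P=cloud("scene",d)
for x,y in ((.518,.451),(.501,.362)): print(blob(P,x,y,.04,.035,.07))
lamp()
s=arm.read_state(); M=R.from_rotvec(s["eef_rot"]).as_matrix()
hd=np.radians(82.6); b=np.array([.502,-.449,.18])+.105*np.array([np.sin(.36)*np.cos(hd),np.sin(.36)*np.sin(hd),np.cos(.36)])
P=cloud("scene",np.load("last_scene.npz")["d"]); q=P[(np.linalg.norm(P-b,axis=-1)<.025)]; print("ball pred",b,"seen",q.mean(0),len(q))
print("shift",(M.T@(np.r_[b[:2],.34]-s["tcp_pos"])*1e3).round(0))
```

```text
t 42.95 tcp [0.5008 0.3621 0.3437] x [-0.189 -0.982 -0.003] z [ 0.005  0.002 -1.   ] w 0.0855 gf 0.0 F [ 0.5  0.6 -1.3] q [ 0.49  0.44  0.52  1.65 -0.   -0.89]
(np.float64(0.056), array([0.5178, 0.4505, 0.0543]), array([0.048, 0.046, 0.008]), 288)
(np.float64(0.056), array([0.4996, 0.361 , 0.0545]), array([0.048, 0.048, 0.008]), 262)
top 712 264 n [0.062 0.437 0.897] head 81.93 tilt -1.114 offset 0.0548 plate y -0.0038 z -0.4143
scene 1581 894 n [ 0.118  0.927 -0.356] head 82.74 tilt 0.364 offset 0.0106 plate y -0.0093 z 0.0025
ball pred [ 0.50676399 -0.41231928  0.27826917] seen [ 0.51277193 -0.40478738  0.28183459] 93
shift [ 759. -153.   -0.]
```

View pics/s_jars.png

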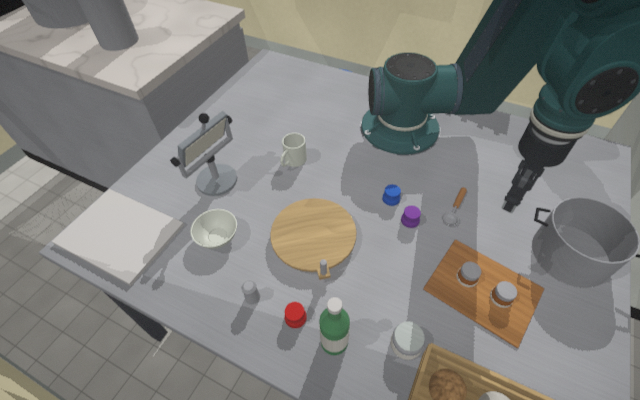

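Both jars stand on the wooden board at (470,272) and (504,293), and the bystanders are where they were. Now the lamp ball.

>>> carry_out:
  motion:
    - [[60, -12, 0], [0, 0, -3.6], 1]
    - [[120, -24, 0], [0, 0, -3.6], 1]
    - [[180, -36, 0], [0, 0, -3.6], 1]
    - [[240, -48, 0], [0, 0, -3.6], 1]
    - [[300, -60, 0], [0, 0, -3.6], 1]
    - [[360, -72, 0], [0, 0, -3.6], 1]
    - [[420, -84, 0], [0, 0, -3.6], 1]
    - [[480, -96, 0], [0, 0, -3.6], 1]
    - [[540, -108, 0], [0, 0, -3.6], 1]
    - [[600, -120, 0], [0, 0, -3.6], 1]
    - [[600, -120, 0], [0, 0, -3.6], 1]

```text
time: 44.48
tcp_pos: [0.5036, -0.2534, 0.3371]
eef_rot: [2.069, -2.362, -0.005]
ft_force: [0.2, 0.6, -0.3]
grip_width: 0.0851
grip_force: 0.0
```

>>> carry_out:
  motion:
    - [[50, 0, 0], [0, 0, 0], 1]
    - [[100, 0, 0], [0, 0, 0], 1]
    - [[140, 0, 0], [0, 0, 0], 1]
    - [[140, 0, 0], [0, 0, 0], 1]
    - [[140, 0, 0], [0, 0, 0], 1]

```text
time: 45.1
tcp_pos: [0.4866, -0.3878, 0.3392]
eef_rot: [-2.075, 2.358, 0.002]
ft_force: [0.5, -0.4, 0.9]
grip_width: 0.0851
grip_force: 0.0
```

Run:
```python
from h import *
st(); 
s=arm.read_state(); M=R.from_rotvec(s["eef_rot"]).as_matrix()
print("shift",(M.T@(np.r_[.5068,-.4125,.264]-s["tcp_pos"])*1e3).round(0))
```

```text
t 45.1 tcp [ 0.4866 -0.3878  0.3392] x [-0.127 -0.992 -0.001] z [-0.001  0.001 -1.   ] w 0.0851 gf 0.0 F [ 0.5 -0.4  0.9] q [-0.8   0.45  0.53  1.65  0.   -2.25]
shift [ 22. -23.  75.]
```

>>> carry_out:
  motion:
    - [[22, -23, 0], [0, 0, 0], 1]
    - [[22, -23, 0], [0, 0, 0], 1]
    - [[22, -23, 40], [0, 0, 0], 1]
    - [[22, -23, 70], [0, 0, 0], 1]
    - [[22, -23, 76], [0, 0, 0], 1]
    - [[22, -23, 76], [0, 0, 0], -1]
    - [[22, -23, 76], [0, 0, 0], -1]
    - [[22, -23, 76], [0, 0, 0], -1]
    - [[22, -23, 76], [0, 0, 0], -1]
    - [[22, -23, 76], [0, 0, 0], -1]
    - [[22, -23, 76], [0, 0, 0], -1]
  squeeze: 40

```text
time: 46.48
tcp_pos: [0.5072, -0.4137, 0.2649]
eef_rot: [-2.075, 2.358, -0.003]
ft_force: [3.6, 1.8, 5.6]
grip_width: 0.0254
grip_force: 38.9
```

>>> carry_out:
  motion:
    - [[6, 0, -2], [0, 0, 0], -1]
    - [[12, 0, -4], [0, 0, 0], -1]
    - [[18, 0, -5], [0, 0, 0], -1]
    - [[24, 0, -6], [0, 0, 0], -1]
    - [[30, 0, -7], [0, 0, 0], -1]
    - [[35, 0, -7], [0, 0, 0], -1]
    - [[38, 0, -7], [0, 0, 0], -1]
    - [[38, 0, -7], [0, 0, 0], -1]
    - [[38, 0, -7], [0, 0, 0], -1]

```text
time: 47.6
tcp_pos: [0.5027, -0.4515, 0.2709]
eef_rot: [-2.075, 2.357, -0.002]
ft_force: [8.4, -0.3, -2.7]
grip_width: 0.0252
grip_force: 40.1
```

Run:
```python
from h import *
st(); lamp()
```

```text
t 47.6 tcp [ 0.5027 -0.4515  0.2709] x [-0.127 -0.992 -0.   ] z [ 0.002 -0.    -1.   ] w 0.0252 gf 40.1 F [ 8.4 -0.3 -2.7] q [-0.85  0.54  0.5   1.53  0.   -2.3 ]
top 441 309 n [ 0.085  0.995 -0.053] head 85.12 tilt 0.053 offset 0.0106 plate y -0.0255 z -0.1253
scene 1985 1495 n [ 0.068  0.996 -0.053] head 86.1 tilt 0.053 offset 0.0107 plate y -0.0321 z -0.1253
```

>>> carry_out:
  motion:
    - [[3, 0, 0], [0, 0, 0], -1]
    - [[6, 0, 0], [0, 0, 0], -1]
    - [[9, 0, 0], [0, 0, 0], -1]
    - [[9, 0, 0], [0, 0, 0], -1]
    - [[9, 0, 0], [0, 0, 0], -1]

```text
time: 48.32
tcp_pos: [0.502, -0.4591, 0.2708]
eef_rot: [-2.074, 2.355, 0.0]
ft_force: [10.8, 7.1, -2.1]
grip_width: 0.0251
grip_force: 40.2
```

Run:
```python
from h import *
st(); lamp()
```

```text
t 48.33 tcp [ 0.502  -0.4591  0.2708] x [-0.126 -0.992 -0.003] z [ 0.003  0.003 -1.   ] w 0.0251 gf 40.2 F [10.8  7.1 -2.1] q [-0.86  0.55  0.52  1.54  0.   -2.31]
top 519 376 n [0.079 0.997 0.003] head 85.48 tilt -0.003 offset 0.0104 plate y -0.028 z -0.147
scene 2046 1509 n [ 0.067  0.998 -0.004] head 86.13 tilt 0.004 offset 0.0105 plate y -0.0323 z -0.1446
```

At the stop. I'll release, rise, check and hand in.

>>> carry_out:
  motion:
    - [[0, 0, 0], [0, 0, 0], -0.2]
    - [[0, 0, 0], [0, 0, 0], 0.6]
    - [[0, 0, 0], [0, 0, 0], 1]
    - [[0, 0, -20], [0, 0, 0], 1]
    - [[0, 0, -60], [0, 0, 0], 1]
    - [[0, 0, -90], [0, 0, 0], 1]
    - [[-40, 0, -100], [0, 0, 0], 1]
    - [[-90, 0, -100], [0, 0, 0], 1]
    - [[-90, 0, -100], [0, 0, 0], 1]
    - [[-90, 0, -100], [0, 0, 0], 1]

```text
time: 49.68
tcp_pos: [0.5119, -0.3713, 0.371]
eef_rot: [2.075, -2.358, 0.001]
ft_force: [-0.4, -0.4, 0.3]
grip_width: 0.0854
grip_force: 0.0
```

Run:
```python
from h import *
st(); lamp(); p,d=look("scene","fin.png"); P=cloud("scene",d)
for x,y in ((.518,.451),(.501,.362)): print(blob(P,x,y,.04,.035,.07))
```

```text
t 49.67 tcp [ 0.5119 -0.3713  0.371 ] x [-0.127 -0.992  0.   ] z [ 0. -0. -1.] w 0.0854 gf 0.0 F [-0.4 -0.4  0.3] q [-0.76  0.49  0.69  1.77 -0.   -2.2 ]Traceback (most recent call last):
  File "<stdin>", line 2, in <module>
  File "h.py", line 31, in lamp
    a=q[rng.choice(len(q),3,False)]; n=np.cross(a[1]-a[0],a[2]-a[0]); n/=np.linalg.norm(n)+1e-9
        ~~~~~~~~~~^^^^^^^^^^^^^^^^
  File "numpy/random/_generator.pyx", line 864, in numpy.random._generator.Generator.choice
ValueError: a must be a positive integer unless no samples are taken
```

```bash
sed -i 's/("top","scene"):$/("scene",):/' h.py
python3 - <<'E'
from h import *
lamp(); p,d=look("scene","fin.png"); P=cloud("scene",d)
for x,y in ((.518,.451),(.501,.362)): print(blob(P,x,y,.04,.035,.07))
E
```

```text
scene 2035 1505 n [ 0.066  0.998 -0.006] head 86.2 tilt 0.006 offset 0.0105 plate y -0.0328 z -0.1437
(np.float64(0.056), array([0.5174, 0.4505, 0.0548]), array([0.048, 0.046, 0.009]), 289)
(np.float64(0.056), array([0.4998, 0.3611, 0.0549]), array([0.047, 0.048, 0.009]), 260)
```

View pics/fin.png

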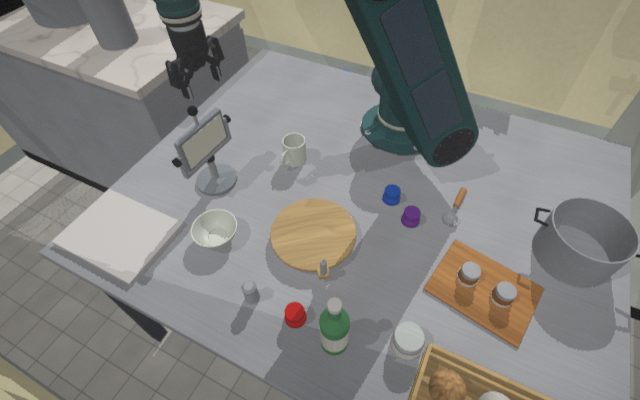

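Both jars stand on the board at (470,275) and (504,293), the lamp head is upright at (205,143), and the gripper is clear of everything. Handing in.

```bash
python3 -c "
from plant import arm
print(arm.finish_job())"
```

```text
the job is handed in; nothing more can be done
None
```

The job is handed in (no verdict was returned): both jars were on the turntable with the lamp aimed for one full anticlockwise turn (one jar slid about 30 mm on the plate partway but stayed upright), and at the last check they stood upright on the wooden board with the lamp head at its stop (tilt about 0.01 rad).

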